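# Load the UV curing box and close its lamp lid

### The job

Put the freshly glued glass piece (the green glass plate with the brass post on it) into the blue curing box: set it down gently, plate flat and post upright, in the middle of the black mat, reaching in under the half-open lid. Then close the lamp lid fully and let go. Leave the other things on the bench where they stand.

Things in the scene. Friction and masses are not known exactly. Their poses are not given: they have to be found in the camera images.
- glass_piece: Loose glued piece, about 140 g: a square green glass plate 60 x 60 mm and 10 mm thick, lying flat, with an upright round brass post 24 mm in diameter and 40 mm tall on the centre of its top (total height 50 mm). Origin: centre of the plate's underside; z runs up through the post. It can be taken by the post, from above or with the tool tilted.
- curing_box: Blue open box fixed to the bench, outside 190 (x) x 240 (y) x 66 mm (z), walls and floor 6 mm thick. Origin: centre of its underside; its own -x side is the open front, which faces the robot's right; the lid is hinged along the rim of the opposite, +x side.
- mat_centre (a point): Centre of the top face of the square black mat (110 x 110 mm, 2 mm thick) on the box floor; 8 mm above the box's underside and 20 mm from the box's centre towards the hinge (its +x); axes parallel to the box's.
- lid (a joint): Angle of the lamp lid in rad: 0 = fully shut on the rim, growing as it opens upward; its stay stops it at 1.15, so at the start (about 1.0) it hangs over the box and the mat. A stiff hinge: the lid stays where it is left; about 3 to 5 N at the handle moves it. The lid is a plate 190 x 240 x 8 mm with a 28 mm high lamp housing on its top, which covers 35 to 115 mm from the hinge.
- lid_handle (a point): Middle of the lid's black bar handle: a round bar 11 mm in diameter and 110 mm long, parallel to the hinge (the box's y), on the lid's top (outer) face near its free edge, bar axis 35 mm off that face. It lies 165 mm from the hinge along the lid and 43 mm off the lid's underside. The point's axes turn with the lid.
- lid_hinge (a point): Middle of the lid's hinge axis, at the top of the box's +x side; the axis is the box's y.
- paper_cup: Bystander: green open cup, 72 mm across the rim, 85 mm tall. Origin: centre of its underside.
- jar: Bystander: amber jar with a black cap, 64 mm in diameter, 75 mm tall. Origin: centre of its underside.
- white_bottle: Bystander: white bottle, 64 mm in diameter, 150 mm tall. Origin: centre of its underside.
- brush: Bystander: brush lying on the bench near the robot. Origin: under its middle.
- suction_lifter: Bystander: red two-cup glass lifter, 144 x 64 x 61 mm, near the robot. Origin: centre of its underside.
- glass_offcuts: Bystander: stack of glass offcuts, about 110 x 140 x 24 mm. Origin: under its middle.
Not all that is in view belongs to the job. What is meant by the glass_piece is not pink or red, and is the larger of those in its own colour.

How it is judged:
By the outcome, as a careful person would: the job done as asked, in the order asked, and still so for the second after the job is handed in, with the robot touching nothing.
It also fails if it takes over 67 s, if anything falls off the work surface, if the arm or the gripper's body presses on something with over 40 N, if the wrist force passes 120 N, or if a joint passes its speed limit or range.

### The arm

A 7-joint arm with a two-finger parallel gripper is mounted at the origin on the work surface. World frame = base frame: x ahead of the robot, y to its left, z up, the work surface at z = 0. Lengths are in m, angles in rad, forces in N, time in s.
With the tool pointing down it reaches from about 0.4 to 0.875 m from the base axis. Payload 6.5 kg.
Tool frame: the origin (TCP) lies midway between the tips of the shut fingers; the grasp point (between the pads) lies 19 mm behind it; z points along the fingers, y is the direction in which the jaws open and shut (so a half turn about z gives the same grasp; the last joint's range is limited). The gripper opens to 85 mm and grips with 20 to 120 N. Pads are 22 mm wide; open, the fingers measure 114 mm over their backs; the gripper's body (76 mm by 85 mm) begins 54 mm behind the grasp point. The pads swing forward as they close: fully open they stand 13 mm farther back than shut.
Start: joints at [1.099, 0.536, -0.004, 1.538, 0.003, 1.067, -0.071], TCP at [0.257, -0.597, 0.197] pointing down, gripper open.
Joint ranges: [-2.7, 2.7], [-0.37, 2.16], [-1.27, 1.26], [0.24, 2.4], [-1.31, 4.45], [0.19, 1.91], [-2.76, 2.76]. Speed limits (rad/s): [2.39, 2.39, 3.14, 3.14, 3.14, 3.14, 3.14].

### API

Orientations are given as [roll, pitch, yaw] about the fixed x, y, z axes, in that order (R = Rz(yaw) Ry(pitch) Rx(roll)).
In Python, from workcell import r gives the robot as it stands.
- The arm moves only by the tool step_arm, never from a script. Its argument "steps" is a list of rows, each a list of 7 numbers: the shift along the tool's x, y, z in m, then the turn, a rotation vector about the tool's x, y, z in rad, then the closure in counts, from 0 (fully open) to 255 (shut). A call has 1 to 20 rows; each row shifts and turns the commanded pose from where the row before left it, along the tool's axes as they then stand; what a row does not reach is not made up. A row lasts 1/8 s, in which the tool goes at most 62.5 mm and 10.7 degrees, less where a joint would pass 70% of its speed; a pose out of reach is approached as far as the arm can. A call is refused whole if a number of a shift passes 0.0625 or a number of a turn 0.188, either way. A call with a gripper value outside its range is refused whole. The fingers move at their own pace and stop on an object; "newtons" is the grip in N (left out, the last holds). Time passes only in rows, so rows that do not move let the fingers close. It gives the time, the measured TCP pose, the force and the opening at its end, in the units of the state.
- r.read_state(): the state, without advancing time (a new reading comes with each control period).
- r.get_image(name): name is "scene" or "top"; returns a dict with "color" (420x560x3 uint8, red, green, blue), "vertical_fov" (degrees; the focal length in pixels is half the picture's height over the tangent of half this angle, whatever the lens; pixels are square), "cx", "cy" (the principal point, pixels), "R" (3x3) and "t" (3): a world point X has camera coordinates R X + t. Camera axes: x right, y down, z forward; pixel columns grow to the right and rows downward; lengths in m; the calibration is good to about 2 mm. A picture is of the moment at which its call begins. There is no depth.
- r.hand_in(): hands the job in, once; it reports no verdict.
Trained networks look in a picture, given as the dict that the camera call returned (one of the last four; its "shot" number tells which), for a name from the list of things; names that differ only in an ending like _2 or _b are one class to them, and where a whole thing is asked for, a point or a joint stands for the part that bears it (a point fixed in the world has none). Each returns a list of dicts, best first, with "conf" (0 to 1); they miss things now and then, are a little off and sometimes report something else, mostly with a low value. They report only what shows in the picture. A call takes as long as a camera call. They do not tell look-alikes from the thing itself.
- r.look_for(picture, target): "rect" ([left, top, width, height] in pixels, round what is visible of it).
The state is a dict: "t": time; "joints": joint angles; "dq": joint speeds; "joint_torque": joint torques, N m; "position": TCP position; "ee_rot": TCP orientation; "force": force on the tool from outside, world axes, zero at the start; "ft_torque": the same for the moment, N m; "opening": finger opening in m.
Only numpy, scipy, OpenCV 4.12 (cv2) and the standard library are available. Lean on these libraries where they do the work, as an engineer would, in place of code of your own. Each camera call takes 0.05 s, during which the arm holds its last target. There are 200 camera calls.

## Working session

There is one attempt and no reset: what is moved stays moved. The work goes in short steps, Python scripts to look and compute and a tool call to move; the robot and the scene stay as the last step left them, time stands still between calls to the robot, and variables do not carry over. Pictures are saved under pics/ and viewed, about 8 in all and at most 12, crops included, and the job is handed in when it is done.

Besides the shell and the picture viewer there is one more tool, called after "Call:" by a JSON object that holds its "name" and its "arguments", one argument or row to a line. step_arm: Moves the arm, as the interface text tells. Its arguments: {"type":"object","properties":{"steps":{"type":"array","items":{"type":"array","items":{"type":"number"}}},"newtons":{"type":"number"}},"required":["steps"]}

```bash
ls; mkdir -p pics
python3 - <<'E'
from workcell import r
import cv2,numpy as np
s=r.read_state();print({k:np.round(v,3).tolist() for k,v in s.items()})
for n in("scene","top"):
    p=r.get_image(n);cv2.imwrite(f"pics/{n}0.png",p["color"][:,:,::-1])
    print(n,p["vertical_fov"],p["cx"],p["cy"],p["R"],p["t"],[k for k in p])
    for o in("glass_piece","curing_box","lid","lid_handle"):
        print(o,[(np.round(d["rect"]),round(d["conf"],2)) for d in r.look_for(p,o)])
E
```

```text
pics
{'t': 0.0, 'joints': [1.099, 0.537, -0.004, 1.539, 0.003, 1.067, -0.071], 'dq': [-0.001, -0.001, -0.001, 0.001, -0.001, 0.003, -0.001], 'joint_torque': [-0.0, -58.343, 1.048, -25.91, 0.012, 0.01, 0.0], 'position': [0.256, -0.597, 0.196], 'ee_rot': [-3.14, 0.0, 0.406], 'force': [0.331, 0.156, -0.491], 'ft_torque': [-0.009, 0.029, -0.032], 'opening': 0.085}
scene 43.415732032731114 281.6151475532245 204.40347845246296 [[-0.66880987  0.74343101  0.00192189]
 [ 0.55833867  0.50399953 -0.65897072]
 [-0.4908679  -0.43965305 -0.75216614]] [ 0.34955978 -0.20962873  1.8008513 ] ['color', 'vertical_fov', 'cx', 'cy', 'R', 't', 'shot']
glass_piece [(array([222., 181.,  20.,  19.]), 0.84), (array([244., 206.,  16.,  20.]), 0.68), (array([262., 170.,  15.,  12.]), 0.6), (array([177., 127.,  23.,  21.]), 0.59)]
curing_box [(array([261., 191.,  91., 133.]), 0.6)]
lid [(array([288., 190.,  59., 108.]), 0.61)]
lid_handle [(array([288., 193.,  60., 106.]), 0.97)]
top 43.375739352057266 281.539636875676 210.01246202224684 [[-0.00114401 -0.99996666 -0.00808513]
 [-0.99910812  0.00148423 -0.04219906]
 [ 0.04220965  0.00802964 -0.99907651]] [-0.02404464  0.51401065  1.50393484] ['color', 'vertical_fov', 'cx', 'cy', 'R', 't', 'shot']
glass_piece [(array([338., 202.,  28.,  27.]), 0.82), (array([434., 224.,  30.,  31.]), 0.82), (array([329., 246.,  19.,  15.]), 0.78), (array([301., 194.,  23.,  17.]), 0.53)]
curing_box [(array([168., 123., 109., 108.]), 0.58), (array([337., 203.,  24.,  26.]), 0.51)]
lid [(array([164., 137.,  92.,  90.]), 0.6)]
lid_handle [(array([168., 138.,  84.,  89.]), 0.75)]
```

Run:
```python
import cv2
a=cv2.imread("pics/top0.png")
cv2.imwrite("pics/topc.png",cv2.resize(a[90:300,130:500],None,fx=2.16,fy=2.16,interpolation=3))
a=cv2.imread("pics/scene0.png")
cv2.imwrite("pics/scenec.png",cv2.resize(a[80:360,110:440],None,fx=2.1,fy=2.1,interpolation=3))
```

```text
(no output)
```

View pics/topc.png

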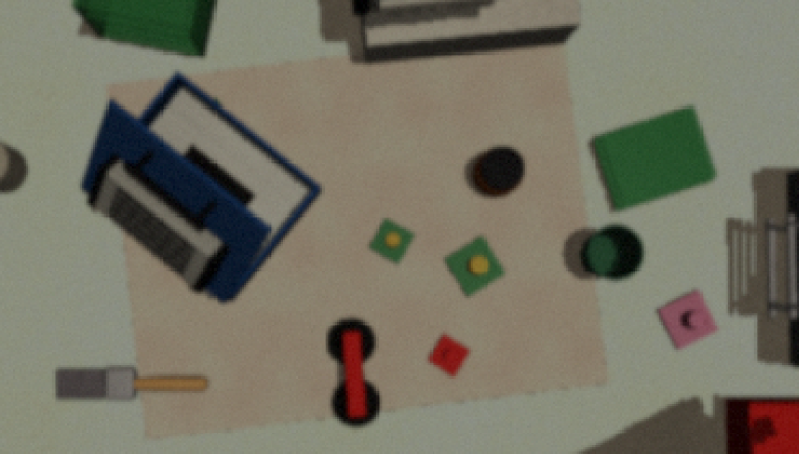

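View pics/scenec.png

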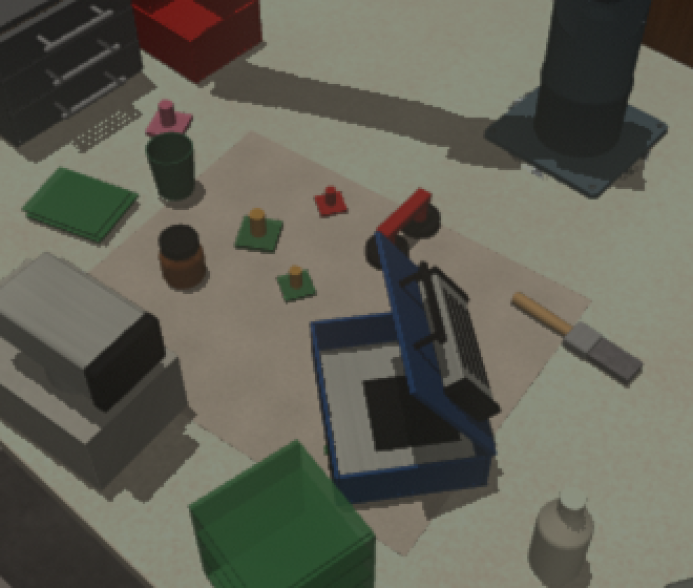

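```bash
cat > h.py <<'E'
import numpy as np,cv2
from workcell import r
from scipy.optimize import least_squares
def K(p):
    f=210/np.tan(np.radians(p["vertical_fov"]/2)); return f,p["cx"],p["cy"]
def proj(p,X):
    X=np.atleast_2d(X);c=X@np.array(p["R"]).T+np.array(p["t"]);f,cx,cy=K(p)
    return np.c_[f*c[:,0]/c[:,2]+cx,f*c[:,1]/c[:,2]+cy]
def back(p,uv,z):
    f,cx,cy=K(p);R=np.array(p["R"]);o=-R.T@np.array(p["t"])
    d=R.T@np.array([(uv[0]-cx)/f,(uv[1]-cy)/f,1]);return o+d*(z-o[2])/d[2]
def box2w(b,P):
    P=np.atleast_2d(P);c,s=np.cos(b[2]),np.sin(b[2])
    return np.c_[b[0]+c*P[:,0]-s*P[:,1],b[1]+s*P[:,0]+c*P[:,1],P[:,2]]
def lidpt(a,d,h,y):  # d along lid from hinge, h off underside
    return [.095-d*np.cos(a)+h*np.sin(a)*1, y, .066+d*np.sin(a)+h*np.cos(a)]
E
python3 - <<'E'
from h import *
T=r.get_image("top");S=r.get_image("scene")
print("scene cam",-np.array(S["R"]).T@S["t"])
tc=lambda u,v:(130+u/2.16,90+v/2.16); sc=lambda u,v:(110+u/2.1,80+v/2.1)
# rim corners
m=[(T,tc(179,74),(-.095,-.12,.066)),(T,tc(321,188),(-.095,.12,.066)),(T,tc(228,301),(.095,.12,.066)),
(S,sc(311,322),(-.095,.12,.066)),(S,sc(335,500),(-.095,-.12,.0)),(S,sc(490,487),(.095,-.12,.0))]
def res(b): return np.concatenate([proj(p,box2w(b,P))[0]-uv for p,uv,P in m])
b=least_squares(res,[.55,.15,2.45]).x;print("box",b,np.round(res(b).reshape(-1,2),1))
# lid angle: handle-free edge
hsv=cv2.cvtColor(T["color"],cv2.COLOR_RGB2HSV)
x0,y0=332,196
sub=hsv[y0:y0+40,x0:x0+40]
g=((sub[...,0]>45)&(sub[...,0]<90)&(sub[...,1]>70)).astype(np.uint8); yl=((sub[...,0]>15)&(sub[...,0]<35)&(sub[...,1]>110)).astype(np.uint8)
both=(g|yl)
rc=cv2.minAreaRect(np.argwhere(both)[:,::-1].astype(np.float32));print(rc)
c=np.array(rc[0])+(x0,y0);print("plate",back(T,c,.010))
cs=[back(T,q+(x0,y0),.01)[:2] for q in cv2.boxPoints(rc)];e=[cs[i+1]-cs[i] for i in range(3)]
print([(np.linalg.norm(v).round(3),np.degrees(np.arctan2(v[1],v[0])).round(1)) for v in e])
yc=np.argwhere(yl)[:,::-1];print(len(yc),"post",back(T,yc.mean(0)+(x0,y0),.05))
hs=cv2.cvtColor(S["color"],cv2.COLOR_RGB2HSV)[175:202,218:248]
for nm,P in [("T",T),("S",S)]:
    for q in box2w(b,[[.02,0,.008]]): print(nm,"mat",q,proj(P,q))
def draw(P,nm,x,y,w,h,f):
    im=cv2.resize(P["color"][y:y+h,x:x+w,::-1],None,fx=f,fy=f,interpolation=cv2.INTER_CUBIC)
    def L(A,col):
        q=(proj(P,box2w(b,A))-(x,y)+.5)*f;cv2.polylines(im,[q.astype(np.int32)],True,col,1)
    for z in(0,.066):L([[sx*.095,sy*.12,z] for sx,sy in((-1,-1),(1,-1),(1,1),(-1,1))],(0,255,255))
    L([[.02+sx*.055,sy*.055,.008] for sx,sy in((-1,-1),(1,-1),(1,1),(-1,1))],(255,0,255))
    for a,col in((1.,(0,0,255)),):
        L([lidpt(a,d,0,y_) for d,y_ in((0,-.12),(.19,-.12),(.19,.12),(0,.12))],col)
        L([lidpt(a,.165,.043,y_) for y_ in(-.055,.055)],(0,255,0))
    return im
i1=draw(T,"t",150,110,150,140,3.6);i2=draw(S,"s",235,170,140,160,3.15)
cv2.imwrite("pics/ov.png",np.hstack([i1[:504,:],cv2.resize(i2,(441,504))])[:, :])
E
python3 -c "
import cv2;a=cv2.imread('pics/ov.png');print(a.shape);cv2.imwrite('pics/ov.png',cv2.resize(a,None,fx=.81,fy=.81,interpolation=3))"
```

```text
scene cam [1.23481295 0.63752897 1.21572836]
box [0.60549992 0.13623911 2.45276269] [[-0.9 -1.4]
 [-0.1  0.2]
 [-0.8  0.9]
 [-0.2 -1.9]
 [ 0.3  1.8]
 [-1.2 -1.7]]
((17.338233947753906, 16.897058486938477), (20.4083309173584, 20.236833572387695), 59.036251068115234)
plate [ 0.50544611 -0.21904492  0.01      ]
[(np.float64(0.058), np.float64(-59.1)), (np.float64(0.058), np.float64(-149.4)), (np.float64(0.058), np.float64(120.8))]
67 post [ 0.50589735 -0.21883613  0.05      ]
T mat [0.59006011 0.1489518  0.008     ] [[221.26830895 183.77131441]]
S mat [0.59006011 0.1489518  0.008     ] [[305.67700319 273.88030581]]
(504, 981, 3)
```

View pics/ov.png

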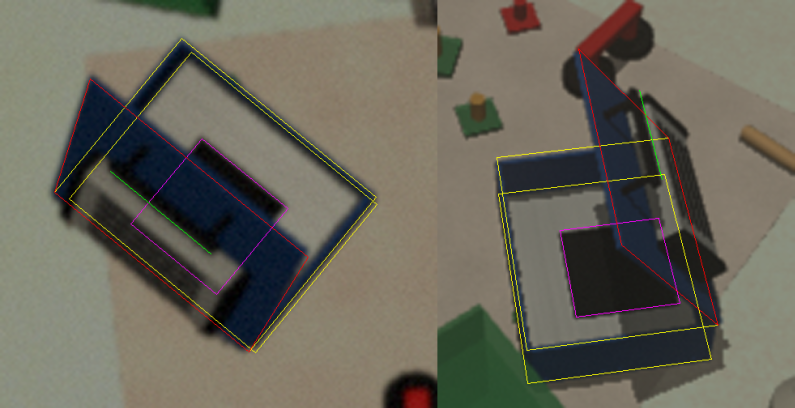

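```bash
cat >> h.py <<'E'
from scipy.spatial.transform import Rotation as Ro
B=np.array([0.6055,0.1362,2.4528]); PC=np.array([.5055,-.2190])
def toolR(az,th): # x horizontally along az (deg), tilted th deg about tool y
    a=np.radians(az);x=np.array([np.cos(a),np.sin(a),0]);z=np.array([0,0,-1.]);y=np.cross(z,x)
    return Ro.from_matrix(np.c_[x,y,z])*Ro.from_euler('y',th,degrees=True)
def cur():
    s=r.read_state();return np.array(s["position"]),Ro.from_euler('xyz',s["ee_rot"]),s
def plan(R,*pts):
    p,C,s=cur();print("t",round(s["t"],2),"pos",np.round(p,4),"q",np.round(s["joints"],2),"F",np.round(s["force"],1),"open",round(s["opening"],4))
    v=(C.inv()*R).as_rotvec();n=int(np.ceil(np.abs(v).max()/.18)) ;print("rot",np.round(v,4),"rows",n,np.round(v/max(n,1),4))
    for t in pts:
        d=R.inv().apply(np.array(t)-p);n=int(np.ceil(np.linalg.norm(d)/.06));print("->",np.round(t,4),np.round(d,4),n,np.round(d/n,4));p=np.array(t)
def tcp(R,g,k=.020): return np.array(g)+k*R.as_matrix()[:,2]
E
python3 - <<'E'
from h import *
R0=toolR(120.5,0);plan(R0)
R=toolR(120.5,40);a=tcp(R,[*PC,.038]);plan(R,a+[0,0,.14],a)
E
```

```text
t 0.6 pos [ 0.2566 -0.5972  0.1968] q [ 1.1   0.54 -0.    1.54  0.    1.07 -0.07] F [ 0.9 -0.4  0.2] open 0.0855
rot [-0.0000e+00  1.0000e-04 -1.6972e+00] rows 10 [-0.      0.     -0.1697]
t 0.6 pos [ 0.2566 -0.5972  0.1968] q [ 1.1   0.54 -0.    1.54  0.    1.07 -0.07] F [ 0.9 -0.4  0.2] open 0.0855
rot [ 0.5898  0.5197 -1.6206] rows 10 [ 0.059   0.052  -0.1621]
-> [ 0.499  -0.2079  0.1627] [0.1408 0.4064 0.1627] 8 [0.0176 0.0508 0.0203]
-> [ 0.499  -0.2079  0.0227] [-0.09   -0.      0.1072] 3 [-0.03   -0.      0.0357]
```

Call:
{"name": "step_arm", "arguments": {
  "steps": [
    [0,0,-0.01,0,0,-0.17,0],
    [0,0,-0.01,0,0,-0.17,0],
    [0,0,0,0,0,-0.17,0],
    [0,0,0,0,0,-0.17,0],
    [0,0,0,0,0,-0.17,0],
    [0,0,0,0,0,-0.17,0],
    [0,0,0,0,0,-0.17,0],
    [0,0,0,0,0,-0.17,0],
    [0,0,0,0,0,-0.17,0],
    [0,0,0,0,0,-0.17,0]
  ]
}}

```text
t: 1.85
position: [0.2565, -0.5973, 0.2168]
ee_rot: [-3.141, 0.0, 2.111]
force: [0.4, 0.4, -0.3]
opening: 0.0855
```

Run:
```python
from h import *
R0=toolR(120.5,0);R=toolR(120.5,40);a=tcp(R,[*PC,.038]);plan(R0,a+[0,0,.16])
```

```text
t 1.85 pos [ 0.2565 -0.5973  0.2168] q [ 1.35  0.55 -0.38  1.5   0.21  1.13  1.48] F [ 0.4  0.4 -0.3] open 0.0855
rot [-0.0002  0.      0.0081] rows 1 [-0.0002  0.      0.0081]
-> [ 0.499  -0.2079  0.1827] [0.2124 0.4066 0.0341] 8 [0.0265 0.0508 0.0043]
```

Call:
{"name": "step_arm", "arguments": {
  "steps": [
    [0.0265,0.051,0.004,0,0,0,0],
    [0.0265,0.051,0.004,0,0,0,0],
    [0.0265,0.051,0.004,0,0,0,0],
    [0.0265,0.051,0.004,0,0,0,0],
    [0.0265,0.051,0.004,0,0,0,0],
    [0.0265,0.051,0.004,0,0,0,0],
    [0.0265,0.051,0.004,0,0,0,0],
    [0.0265,0.05,0.004,0,0,0.008,0],
    [0,0,0,0,0.14,0,0],
    [0,0,0,0,0.14,0,0],
    [0,0,0,0,0.14,0,0],
    [0,0,0,0,0.14,0,0],
    [0,0,0,0,0.138,0,0],
    [0,0,0,0,0,0,0]
  ]
}}

```text
t: 3.6
position: [0.4978, -0.2089, 0.1815]
ee_rot: [-3.138, -0.701, 2.092]
force: [0.3, 0.0, -0.8]
opening: 0.0854
```

Run:
```python
from h import *
R=toolR(120.5,40);a=tcp(R,[*PC,.038]);plan(R,a+[0,0,.06],a)
T=r.get_image("top");S=r.get_image("scene")
i1=cv2.resize(T["color"][150:290,270:420,::-1],(428,400),interpolation=3);i2=cv2.resize(S["color"][100:240,160:290,::-1],(371,400),interpolation=3)
cv2.imwrite("pics/pre.png",np.hstack([i1,i2]))
```

```text
t 3.6 pos [ 0.4978 -0.2089  0.1815] q [ 0.83  0.87 -0.53  1.29 -0.03  1.63  0.88] F [ 0.3  0.  -0.8] open 0.0854
rot [ 0.0034 -0.0032 -0.0082] rows 1 [ 0.0034 -0.0032 -0.0082]
-> [ 0.499  -0.2079  0.0827] [-0.0633  0.0015  0.0759] 2 [-0.0317  0.0007  0.038 ]
-> [ 0.499  -0.2079  0.0227] [-0.0386 -0.      0.046 ] 2 [-0.0193 -0.      0.023 ]
```

View pics/pre.png

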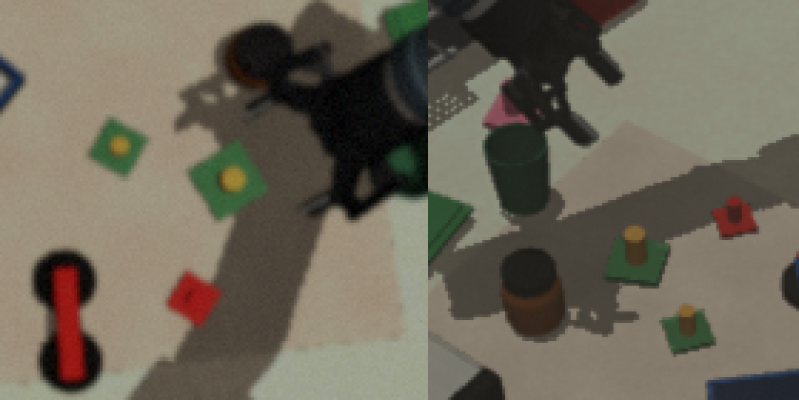

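Run:
```python
from h import *
T=r.get_image("top")
for n,uv,z in(("jar",(361.5,168.7),.075),("cup",(130+613/2.16,90+252/2.16),.085),("small",(130+390/2.16,90+241/2.16),.01),("red",(130+448/2.16,90+356/2.16),.01)):print(n,back(T,uv,z)[:2]-PC)
R=toolR(30.5,40);a=tcp(R,[*PC,.038]);R1=toolR(30.5,0)
plan(toolR(120.5,0));plan(R,a+[0,0,.14],a)
```

```text
jar [ 0.11925079 -0.02646412]
cup [ 0.01392554 -0.16647673]
small [0.03263185 0.11096097]
red [-0.11985429  0.03479653]
t 3.75 pos [ 0.499  -0.2065  0.1857] q [ 0.83  0.86 -0.54  1.3  -0.03  1.63  0.88] F [-0.9 -0.   0.5] open 0.0854
rot [ 0.0025 -0.6956 -0.0036] rows 4 [ 0.0006 -0.1739 -0.0009]
t 3.75 pos [ 0.499  -0.2065  0.1857] q [ 0.83  0.86 -0.54  1.3  -0.03  1.63  0.88] F [-0.9 -0.   0.5] open 0.0854
rot [-1.0048e+00  1.1000e-03  1.2020e+00] rows 7 [-0.1435  0.0002  0.1717]
-> [ 0.5166 -0.2125  0.1627] [-0.0055  0.014   0.0254] 1 [-0.0055  0.014   0.0254]
-> [ 0.5166 -0.2125  0.0227] [-0.09   -0.      0.1072] 3 [-0.03   -0.      0.0357]
```

Run:
```python
from h import *
R=toolR(120.5,40);a=tcp(R,[*PC,.038]);plan(R,a+[0,0,.04],a)
```

```text
t 3.75 pos [ 0.499  -0.2065  0.1857] q [ 0.83  0.86 -0.54  1.3  -0.03  1.63  0.88] F [-0.9 -0.   0.5] open 0.0854
rot [ 0.0035  0.0025 -0.0024] rows 1 [ 0.0035  0.0025 -0.0024]
-> [ 0.499  -0.2079  0.0627] [-0.08   -0.0008  0.0935] 3 [-0.0267 -0.0003  0.0312]
-> [ 0.499  -0.2079  0.0227] [-0.0257 -0.      0.0306] 1 [-0.0257 -0.      0.0306]
```

Call:
{"name": "step_arm", "arguments": {
  "steps": [
    [-0.02,0,0.0234,0.003,0.002,-0.002,80],
    [-0.02,0,0.0234,0,0,0,80],
    [-0.02,0,0.0234,0,0,0,80],
    [-0.02,-0.001,0.0233,0,0,0,80],
    [0,0,0,0,0,0,80],
    [0,0,0,0,0,0,80]
  ]
}}

```text
t: 4.5
position: [0.4993, -0.2086, 0.0639]
ee_rot: [3.141, -0.697, 2.103]
force: [0.3, -0.4, 0.8]
opening: 0.0584
```

Run:
```python
from h import *
R=toolR(120.5,40);a=tcp(R,[*PC,.038]);plan(R,a)
T=r.get_image("top");S=r.get_image("scene")
i1=cv2.resize(T["color"][150:290,270:420,::-1],(428,400),interpolation=3);i2=cv2.resize(S["color"][130:230,180:280,::-1],(400,400),interpolation=3)
cv2.imwrite("pics/pre2.png",np.hstack([i1,i2])[:,:800])
```

```text
t 4.5 pos [ 0.4993 -0.2086  0.0639] q [ 0.81  1.01 -0.5   1.32  0.03  1.47  0.92] F [ 0.3 -0.4  0.8] open 0.0584
rot [ 0.0013  0.0007 -0.0005] rows 1 [ 0.0013  0.0007 -0.0005]
-> [ 0.499  -0.2079  0.0227] [-0.0259  0.0001  0.0321] 1 [-0.0259  0.0001  0.0321]
```

View pics/pre2.png

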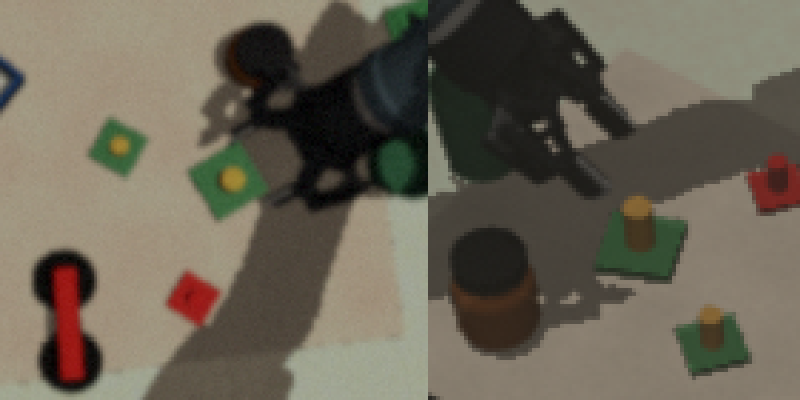

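Run:
```python
from h import *
p,C,s=cur()
T=r.get_image("top");S=r.get_image("scene")
z=C.as_matrix()[:,2];y=C.as_matrix()[:,1]
pts=np.array([p,p-.01*z,p-.01*z+.029*y,p-.01*z-.029*y,[*PC,.05],[.5059,-.2188,.05]])
print(z,y)
print(np.round((proj(T,pts)-(270,150))*428/150));print(np.round((proj(S,pts)-(180,130))*4))
```

```text
[-0.32449141  0.55396097 -0.7667024 ] [8.62416196e-01 5.06199324e-01 7.40864483e-04]
[[223. 184.]
 [229. 180.]
 [214. 154.]
 [245. 206.]
 [231. 178.]
 [231. 178.]]
[[222. 195.]
 [213. 186.]
 [203. 214.]
 [223. 160.]
 [208. 205.]
 [208. 205.]]
```

Run:
```python
from h import *
p,C,s=cur();M=C.as_matrix()
T=r.get_image("top");S=r.get_image("scene")
o=[]
for P,x,y,w in((T,325,170,66),(S,205,130,66)):
    f=6;im=cv2.resize(P["color"][y:y+w,x:x+w,::-1],None,fx=f,fy=f,interpolation=3)
    im=cv2.convertScaleAbs(im,alpha=1.8,beta=20)
    for k,c in((0,(0,0,255)),(.019,(255,0,255)),(.04,(255,255,0)),(.073,(0,255,0))):
        for j in(-.029,0,.029):
            q=(proj(P,p-k*M[:,2]+j*M[:,1])[0]-(x,y)+.5)*f;cv2.circle(im,tuple(int(v) for v in q),3,c,-1)
    o.append(im)
cv2.imwrite("pics/m.png",np.hstack(o))
```

```text
(no output)
```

View pics/m.png

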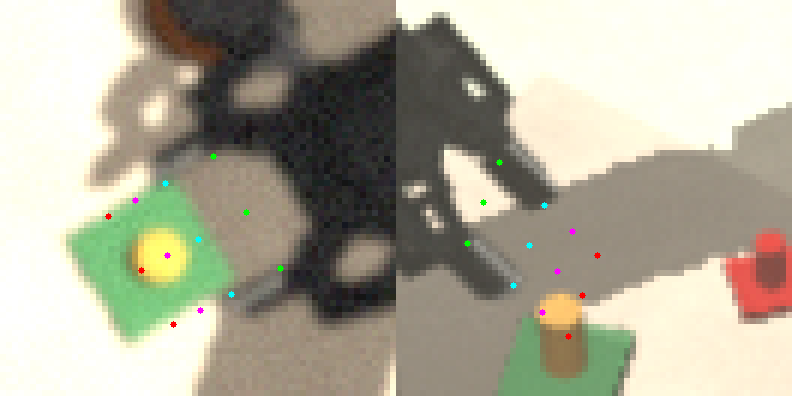

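Run:
```python
from h import *
T=r.get_image("top");S=r.get_image("scene")
p=np.array([.2566,-.5972,.1968]);M=Ro.from_euler('xyz',[-3.14,0,.406]).as_matrix()
o=[]
for P,n,w in((T,"top0",90),(S,"scene0",90)):
    c=proj(P,p)[0];print(c);x=int(min(max(c[0]-45,0),470));y=int(min(max(c[1]-45,0),330))
    f=4.4;im=cv2.resize(cv2.imread(f"pics/{n}.png")[y:y+w,x:x+w],None,fx=f,fy=f,interpolation=3)
    im=cv2.convertScaleAbs(im,alpha=1.8,beta=20)
    for k,cc in((0,(0,0,255)),(.019,(255,0,255)),(.04,(255,255,0)),(.073,(0,255,0))):
        for j in(-.0425,0,.0425):
            q=(proj(P,p-k*M[:,2]+j*M[:,1])[0]-(x,y)+.5)*f;cv2.circle(im,tuple(int(v) for v in q),3,cc,-1)
    o.append(im)
cv2.imwrite("pics/m0.png",np.hstack(o))
```

```text
[511.21047392 309.90089442]
[203.30400331  57.88588066]
```

View pics/m0.png

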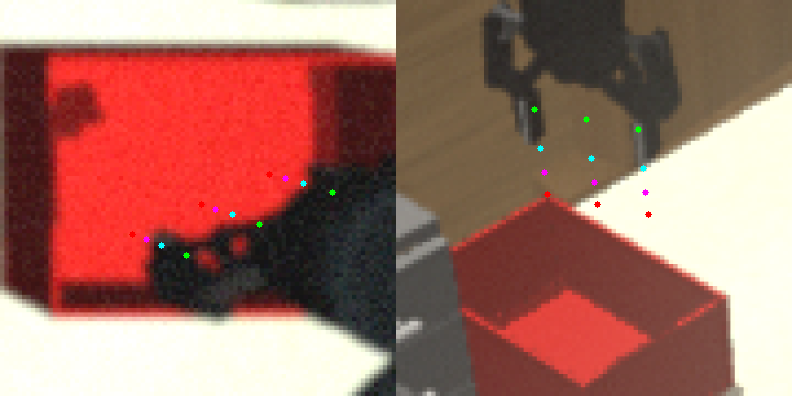

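Run:
```python
from h import *
R=toolR(120.5,40);a=tcp(R,[*PC,.039],.047);plan(R,a+[0,0,.03],a)
```

```text
t 4.9 pos [ 0.4984 -0.2088  0.062 ] q [ 0.81  1.01 -0.5   1.32  0.03  1.47  0.92] F [-0.1 -0.1 -0.4] open 0.0587
rot [ 0.0006 -0.0014 -0.002 ] rows 1 [ 0.0006 -0.0014 -0.002 ]
-> [ 0.4902 -0.193   0.033 ] [-0.005   0.001   0.0337] 1 [-0.005   0.001   0.0337]
-> [ 0.4902 -0.193   0.003 ] [-0.0193 -0.      0.023 ] 1 [-0.0193 -0.      0.023 ]
```

Call:
{"name": "step_arm", "arguments": {
  "steps": [
    [-0.003,0.001,0.017,0,0,0,80],
    [-0.002,0,0.0167,0,0,0,80],
    [-0.005,0,0.006,0,0,0,80],
    [-0.005,0,0.006,0,0,0,80],
    [0,0,0,0,0,0,80]
  ]
}}

```text
t: 5.52
position: [0.4897, -0.1929, 0.0165]
ee_rot: [-3.14, -0.701, 2.1]
force: [-0.0, -0.3, -0.5]
opening: 0.0586
```

Run:
```python
from h import *
R=toolR(120.5,40);a=tcp(R,[*PC,.039],.047);plan(R,a)
p,C,s=cur();M=C.as_matrix()
T=r.get_image("top");S=r.get_image("scene")
o=[]
for P,x,y,w in((T,325,170,66),(S,205,130,66)):
    f=6;im=cv2.resize(P["color"][y:y+w,x:x+w,::-1],None,fx=f,fy=f,interpolation=3)
    im=cv2.convertScaleAbs(im,alpha=1.8,beta=20)
    for k,c in((0.028,(0,0,255)),(.047,(255,0,255))):
        for j in(-.029,.029):
            q=(proj(P,p-k*M[:,2]+j*M[:,1])[0]-(x,y)+.5)*f;cv2.circle(im,tuple(int(v) for v in q),2,c,-1)
    o.append(im)
cv2.imwrite("pics/m2.png",np.hstack(o))
```

```text
t 5.53 pos [ 0.4897 -0.1929  0.0165] q [ 0.81  1.05 -0.5   1.37  0.04  1.38  0.92] F [-0.  -0.3 -0.5] open 0.0586
rot [ 0.0002 -0.0024 -0.0026] rows 1 [ 0.0002 -0.0024 -0.0026]
-> [ 0.4902 -0.193   0.003 ] [-0.0089  0.0004  0.0101] 1 [-0.0089  0.0004  0.0101]
```

View pics/m2.png

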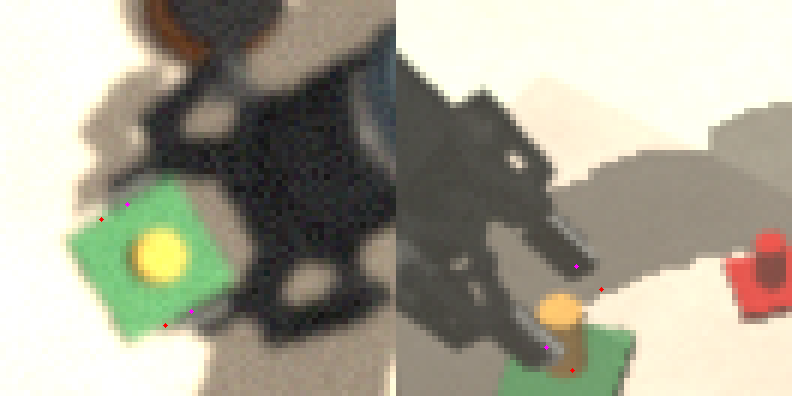

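Call:
{"name": "step_arm", "arguments": {
  "steps": [
    [-0.0045,0,0.007,0,0,0,80],
    [-0.0045,0,0.007,0,0,0,80],
    [0,0,0,0,0,0,80],
    [0,0,0,0,0,0,120],
    [0,0,0,0,0,0,150],
    [0,0,0,0,0,0,255],
    [0,0,0,0,0,0,255],
    [0,0,0,0,0,0,255],
    [0,0,0,0,0,0,255],
    [0,0,0,0,0,0,255]
  ],
  "newtons": 40
}}

```text
t: 6.88
position: [0.489, -0.1912, 0.0009]
ee_rot: [-3.14, -0.7, 2.1]
force: [0.0, -2.4, 5.9]
opening: 0.0228
```

Run:
```python
from h import *
R=toolR(120.5,40);plan(R)
T=r.get_image("top");S=r.get_image("scene")
o=[]
for P,x,y,w in((T,325,170,66),(S,205,130,66)):
    f=6;im=cv2.resize(P["color"][y:y+w,x:x+w,::-1],None,fx=f,fy=f,interpolation=3)
    o.append(cv2.convertScaleAbs(im,alpha=1.8,beta=20))
cv2.imwrite("pics/m3.png",np.hstack(o))
```

```text
t 6.88 pos [ 0.489  -0.1912  0.0009] q [ 0.8   1.07 -0.49  1.37  0.04  1.36  0.93] F [ 0.  -2.4  5.9] open 0.0228
rot [ 0.0007 -0.0015 -0.0021] rows 1 [ 0.0007 -0.0015 -0.0021]
```

View pics/m3.png

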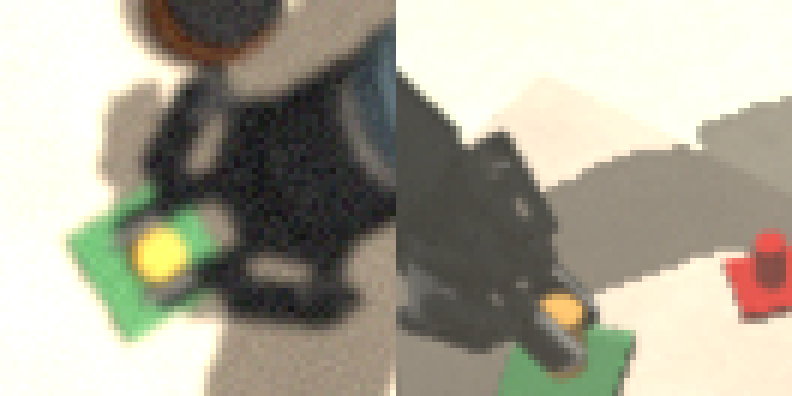

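Run:
```python
from h import *
T=r.get_image("top");S=r.get_image("scene")
tc=lambda u,v:np.array((130+u/2.16,90+v/2.16)); sc=lambda u,v:np.array((110+u/2.1,80+v/2.1))
print("base gnd S",back(S,sc(190,405),0),"T",back(T,tc(362,61),0))
def tri(a,b):
    f=lambda X:np.r_[proj(T,X)[0]-a,proj(S,X)[0]-b]
    q=least_squares(f,[.7,0,.1]);return q.x,np.abs(q.fun).max()
print("housing top corner",tri(tc(368,42),sc(163,318)))
print("housing far-right",tri(tc(582,24),sc(45,252)))
print("bin near corner T",back(T,tc(205,55),0),back(T,tc(213,0),.1))
print("bin rim S",[tri(tc(75,5),sc(373,540)),back(S,sc(192,510),.1),back(S,sc(295,443),.1),back(S,sc(373,545),.1)])
print("lifter S", [back(T,tc(u,v),.06)[:2] for u,v in((352,322),(355,422))])
```

```text
base gnd S [ 0.77703663 -0.07133036  0.        ] T [ 0.78161855 -0.07164856  0.        ]
housing top corner (array([ 0.77378019, -0.08147879,  0.17058599]), np.float64(3.3902753624110744))
housing far-right (array([ 0.79329487, -0.33467566,  0.11942836]), np.float64(4.095283573800089))
bin near corner T [0.79039346 0.14005383 0.        ] [0.83808158 0.1185693  0.1       ]
bin rim S [(array([0.81879027, 0.28285235, 0.14768872]), np.float64(0.33227877906665526)), array([0.90791405, 0.09296095, 0.1       ]), array([0.76826963, 0.11773082, 0.1       ]), array([0.80417136, 0.27154506, 0.1       ])]
lifter S [array([ 0.43132859, -0.05664807]), array([ 0.30382057, -0.06021587])]
```

Call:
{"name": "step_arm", "arguments": {
  "steps": [
    [0.013,0,-0.0155,0,0,0,255],
    [0.032,0,-0.038,0,0,0,255],
    [0.032,0,-0.038,0,0,0,255],
    [0.032,0,-0.038,0,0,0,255],
    [0.026,0,-0.031,0,0,0,255],
    [0,0,0,0,0,0,255],
    [0,0,0,0,0,0,255]
  ]
}}

```text
t: 7.95
position: [0.4885, -0.1908, 0.2099]
ee_rot: [-3.139, -0.7, 2.1]
force: [-0.5, -0.4, -2.1]
opening: 0.0228
```

```bash
cat >> h.py <<'E'
def W(x,y,H,R,az=140.5):
    q=box2w(B,[x,y,H])[0];a=np.radians(az);return q+[.0323*np.cos(a),.0323*np.sin(a),.0009]
E
python3 - <<'E'
from h import *
R=toolR(140.5,40);plan(R,W(-.05,.24,.2,R),W(-.05,.24,.09,R),W(-.05,0,.09,R),W(.02,0,.02,R),W(.02,0,.009,R))
E
```

```text
t 7.95 pos [ 0.4885 -0.1908  0.2099] q [ 0.83  0.81 -0.55  1.33 -0.05  1.64  0.86] F [-0.5 -0.4 -2.1] open 0.0228
rot [ 0.2241 -0.0024 -0.2695] rows 2 [ 0.1121 -0.0012 -0.1348]
-> [ 0.4666 -0.0603  0.2009] [0.0707 0.0868 0.0711] 3 [0.0236 0.0289 0.0237]
-> [ 0.4666 -0.0603  0.0909] [-0.0707  0.      0.0843] 2 [-0.0354  0.      0.0421]
-> [0.6192 0.125  0.0909] [1.0e-04 2.4e-01 1.0e-04] 5 [0.    0.048 0.   ]
-> [0.5651 0.1695 0.0209] [ 0.0086 -0.      0.0986] 2 [ 0.0043 -0.      0.0493]
-> [0.5651 0.1695 0.0099] [-0.0071  0.      0.0084] 1 [-0.0071  0.      0.0084]
```

Call:
{"name": "step_arm", "arguments": {
  "steps": [
    [0,0,0,0.056,-0.0006,-0.0674,255],
    [0,0,0,0.056,-0.0006,-0.0674,255],
    [0,0,0,0.056,-0.0006,-0.0674,255],
    [0,0,0,0.056,-0.0006,-0.0674,255],
    [0.0177,0.0217,0.0178,0,0,0,255],
    [0.0177,0.0217,0.0178,0,0,0,255],
    [0.0177,0.0217,0.0178,0,0,0,255],
    [0.0177,0.0217,0.0178,0,0,0,255],
    [-0.0177,0,0.021,0,0,0,255],
    [-0.0177,0,0.021,0,0,0,255],
    [-0.0177,0,0.021,0,0,0,255],
    [-0.0177,0,0.021,0,0,0,255],
    [0,0,0,0,0,0,255]
  ]
}}

```text
t: 9.57
position: [0.465, -0.0602, 0.0891]
ee_rot: [-3.139, -0.703, 2.451]
force: [-0.6, -0.4, -0.9]
opening: 0.0231
```

Run:
```python
from h import *
R=toolR(140.5,40);plan(R,W(-.05,0,.09,R))
S=r.get_image("scene");T=r.get_image("top")
i=cv2.resize(S["color"][100:320,180:380,::-1],(400,440),interpolation=3);j=cv2.resize(T["color"][110:300,170:350,::-1],(400,440),interpolation=3)
cv2.imwrite("pics/w1.png",cv2.convertScaleAbs(np.hstack([i,j]),alpha=1.5,beta=10))
```

```text
t 9.57 pos [ 0.465  -0.0602  0.0891] q [ 0.63  0.92 -0.6   1.52  0.09  1.43  0.92] F [-0.6 -0.4 -0.9] open 0.0231
rot [-0.0013 -0.0051 -0.0012] rows 1 [-0.0013 -0.0051 -0.0012]
-> [0.6192 0.125  0.0909] [ 2.000e-04  2.409e-01 -2.100e-03] 5 [ 0.      0.0482 -0.0004]
```

View pics/w1.png

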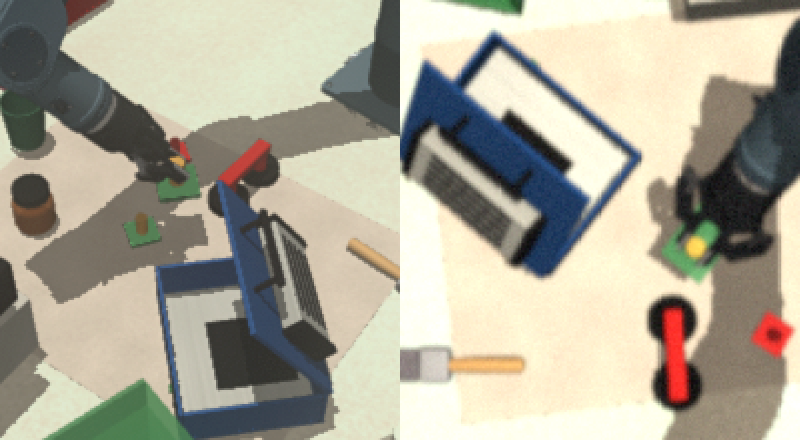

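Call:
{"name": "step_arm", "arguments": {
  "steps": [
    [0,0.04,0,0,-0.004,0,255],
    [0,0.04,0,0,0,0,255],
    [0,0.04,0,0,0,0,255],
    [0,0.04,0,0,0,0,255],
    [0,0.04,0,0,0,0,255],
    [0,0.041,-0.002,0,0,0,255],
    [0,0,0,0,0,0,255],
    [0,0,0,0,0,0,255]
  ]
}}

```text
t: 10.68
position: [0.6219, 0.1242, 0.0938]
ee_rot: [3.141, -0.693, 2.453]
force: [-0.5, 0.1, -2.2]
opening: 0.0225
```

Run:
```python
from h import *
R=toolR(140.5,40);plan(R,W(.02,0,.025,R),W(.02,0,.009,R))
S=r.get_image("scene")
# post yellow / plate in scene
print("expected piece", proj(S,box2w(B,[[-.05,0,.09],[-.05,0,.14]])), [(np.round(d["rect"]),round(d["conf"],2)) for d in r.look_for(S,"glass_piece")])
cv2.imwrite("pics/w2s.png",S["color"][:,:,::-1])
```

```text
t 10.68 pos [0.6219 0.1242 0.0938] q [ 0.27  1.09 -0.62  1.1   0.03  1.53  0.69] F [-0.5  0.1 -2.2] open 0.0225
rot [0.0007 0.0054 0.0004] rows 1 [0.0007 0.0054 0.0004]
-> [0.5651 0.1695 0.0259] [ 0.012  -0.0012  0.0987] 2 [ 0.006  -0.0006  0.0494]
-> [0.5651 0.1695 0.0099] [-0.0103  0.      0.0123] 1 [-0.0103  0.      0.0123]
expected piece [[280.2996406  259.5421545 ]
 [280.30055218 248.063433  ]] [(array([260., 170.,  17.,  14.]), 0.73), (array([249., 207.,   8.,  12.]), 0.66), (array([272., 245.,  20.,  28.]), 0.57)]
```

Call:
{"name": "step_arm", "arguments": {
  "steps": [
    [0.0024,0,0.0197,0,0.005,0,255],
    [0.0024,0,0.0197,0,0,0,255],
    [0.0024,0,0.0197,0,0,0,255],
    [0.0024,-0.001,0.0197,0,0,0,255],
    [0.0024,0,0.0197,0,0,0,255],
    [0,0,0,0,0,0,255],
    [0,0,0,0,0,0,255]
  ]
}}

```text
t: 11.65
position: [0.5664, 0.1689, 0.0261]
ee_rot: [3.14, -0.697, 2.451]
force: [-1.2, 0.1, -0.8]
opening: 0.0226
```

Run:
```python
from h import *
R=toolR(140.5,40);plan(R,W(.02,0,.009,R))
S=r.get_image("scene");T=r.get_image("top")
f=6;x,y=255,225
im=cv2.resize(S["color"][y:y+95,x:x+100,::-1],None,fx=f,fy=f,interpolation=3)
c,s=1,0
for H,col in((.025,(0,0,255)),):
    q=(proj(S,box2w(B,[[.02+a*.03,b*.03,H] for a,b in((-1,-1),(1,-1),(1,1),(-1,1))]))-(x,y)+.5)*f
    cv2.polylines(im,[q.astype(int)],True,col,1)
q=(proj(S,box2w(B,[[.02+a*.055,b*.055,.008] for a,b in((-1,-1),(1,-1),(1,1),(-1,1))]))-(x,y)+.5)*f
im=cv2.convertScaleAbs(im,alpha=1.8,beta=20)
cv2.polylines(im,[q.astype(int)],True,(255,0,255),1)
cv2.imwrite("pics/w3.png",im)
```

```text
t 11.65 pos [0.5664 0.1689 0.0261] q [ 0.26  1.1  -0.63  1.3   0.03  1.32  0.67] F [-1.2  0.1 -0.8] open 0.0226
rot [ 0.0022  0.0008 -0.0006] rows 1 [ 0.0022  0.0008 -0.0006]
-> [0.5651 0.1695 0.0099] [-0.0094 -0.0004  0.0132] 1 [-0.0094 -0.0004  0.0132]
```

View pics/w3.png

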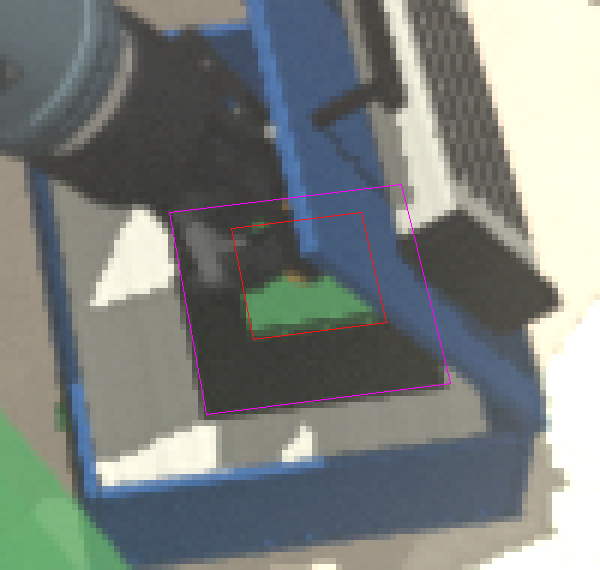

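Call:
{"name": "step_arm", "arguments": {
  "steps": [
    [-0.0022,0,0.0015,0.002,0,0,255],
    [-0.002,0,0.002,0,0,0,255],
    [-0.0013,0,0.0021,0,0,0,255],
    [-0.0013,0,0.002,0,0,0,255],
    [-0.0007,0,0.0016,0,0,0,255],
    [-0.0007,0,0.0012,0,0,0,255],
    [0,0,0,0,0,0,255],
    [0,0,0,0,0,0,255]
  ]
}}

```text
t: 12.75
position: [0.5651, 0.1703, 0.0123]
ee_rot: [-3.141, -0.699, 2.453]
force: [0.2, 0.7, -1.5]
opening: 0.0228
```

Run:
```python
from h import *
R=toolR(140.5,40);plan(R,W(.02,0,.008,R))
```

```text
t 12.75 pos [0.5651 0.1703 0.0123] q [ 0.26  1.12 -0.63  1.3   0.04  1.31  0.67] F [ 0.2  0.7 -1.5] open 0.0228
rot [-0.0009 -0.0004  0.0004] rows 1 [-0.0009 -0.0004  0.0004]
-> [0.5651 0.1695 0.0089] [-0.0026 -0.0006  0.0022] 1 [-0.0026 -0.0006  0.0022]
```

Call:
{"name": "step_arm", "arguments": {
  "steps": [
    [-0.0007,0,0.0008,0,0,0,255],
    [-0.0007,0,0.0008,0,0,0,255],
    [-0.0007,0,0.0008,0,0,0,255],
    [0,0,0,0,0,0,255],
    [0,0,0,0,0,0,255]
  ]
}}

```text
t: 13.38
position: [0.5651, 0.1702, 0.009]
ee_rot: [-3.141, -0.699, 2.453]
force: [-1.4, -0.1, -1.3]
opening: 0.0226
```

Call:
{"name": "step_arm", "arguments": {
  "steps": [
    [-0.0007,0,0.0008,0,0,0,255],
    [0,0,0,0,0,0,255],
    [0,0,0,0,0,0,255]
  ]
}}

```text
t: 13.75
position: [0.5651, 0.1702, 0.0089]
ee_rot: [-3.141, -0.699, 2.453]
force: [-0.5, -2.3, 5.2]
opening: 0.023
```

Call:
{"name": "step_arm", "arguments": {
  "steps": [
    [-0.0005,0,0.0006,0,0,0,255],
    [0,0,0,0,0,0,255],
    [0,0,0,0,0,0,255]
  ]
}}

```text
t: 14.12
position: [0.565, 0.1703, 0.0089]
ee_rot: [-3.141, -0.7, 2.453]
force: [-1.7, -3.5, 8.9]
opening: 0.0232
```

Call:
{"name": "step_arm", "arguments": {
  "steps": [
    [0.0004,0,-0.0005,0,0,0,255],
    [0,0,0,0,0,0,160],
    [0,0,0,0,0,0,140],
    [0,0,0,0,0,0,110],
    [0,0,0,0,0,0,80],
    [0,0,0,0,0,0,80],
    [0,0,0,0,0,0,80],
    [0,0,-0.005,0,0,0,80],
    [0,0,-0.015,0,0,0,80],
    [0,0,-0.03,0,0,0,80],
    [0,0,-0.03,0,0,0,80],
    [0,0,-0.03,0,0,0,80],
    [0,0,-0.02,0,0,0,80],
    [0,0,0,0,0,0,80]
  ]
}}

```text
t: 15.88
position: [0.6318, 0.1162, 0.109]
ee_rot: [3.139, -0.695, 2.452]
force: [0.3, 0.1, 0.7]
opening: 0.0591
```

Run:
```python
from h import *
R=toolR(140.5,40);plan(R)
S=r.get_image("scene")
f=6;x,y=255,195
im=cv2.resize(S["color"][y:y+95,x:x+120,::-1],None,fx=f,fy=f,interpolation=3)
im=cv2.convertScaleAbs(im,alpha=1.8,beta=20)
q=(proj(S,box2w(B,[[.02+a*.03,b*.03,.018] for a,b in((-1,-1),(1,-1),(1,1),(-1,1))]))-(x,y)+.5)*f
cv2.polylines(im,[q.astype(int)],True,(0,0,255),1)
q=(proj(S,box2w(B,[[.02,0,.018],[.02,0,.058]]))-(x,y)+.5)*f
cv2.polylines(im,[q.astype(int)],True,(0,255,255),1)
q=(proj(S,box2w(B,[lidpt(1.,d,h,y_) for d,h,y_ in((.165,.043,-.055),(.165,.043,.055))]))-(x,y)+.5)*f
cv2.polylines(im,[q.astype(int)],True,(0,255,0),1)
cv2.imwrite("pics/w4.png",im)
```

```text
t 15.88 pos [0.6318 0.1162 0.109 ] q [ 0.27  1.09 -0.62  1.06  0.03  1.58  0.69] F [0.3 0.1 0.7] open 0.0591
rot [0.0021 0.0027 0.0001] rows 1 [0.0021 0.0027 0.0001]
```

View pics/w4.png

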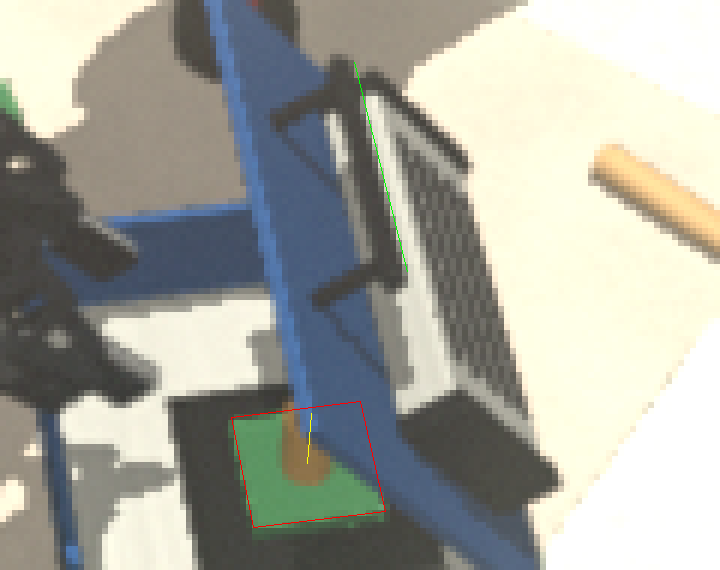

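Run:
```python
from h import *
S=r.get_image("scene")
for a in(.9,.95,1.,1.05):
    print(a,proj(S,box2w(B,[lidpt(a,.165,.043,0)]))[0]-[-.5,-.5],"edge",proj(S,box2w(B,[lidpt(a,.19,0,-.12)]))[0],"w",box2w(B,[lidpt(a,.165,.043,0)])[0])
R=toolR(50.5,0)
plan(R)
```

```text
0.9 [311.84385134 224.66182817] edge [299.73366364 269.08756291] w [0.58533699 0.15280037 0.22197817]
0.95 [315.10266324 223.44371662] edge [303.09476222 267.25066943] w [0.57925218 0.15781005 0.22522593]
1.0 [318.42300648 222.3195802 ] edge [306.58945305 265.48551125] w [0.57304965 0.16291664 0.22807571]
1.05 [321.79429559 221.29336537] edge [310.20721949 263.79853001] w [0.56674492 0.16810738 0.23052039]
t 15.97 pos [0.6294 0.1173 0.1073] q [ 0.27  1.09 -0.62  1.06  0.03  1.58  0.69] F [-0.8 -0.2  0.3] open 0.0586
rot [-0.5477 -0.546   1.5016] rows 9 [-0.0609 -0.0607  0.1668]
```

Call:
{"name": "step_arm", "arguments": {
  "steps": [
    [0.0193,0,-0.023,0,0,0,80],
    [0.0193,0,-0.023,0,0,0,80],
    [0.0193,0,-0.023,0,0,0,80],
    [0.0193,0,-0.023,0,0,0,80],
    [0.0193,0,-0.023,0,0,0,80],
    [0,0,-0.01,0,-0.14,0,80],
    [0,0,-0.01,0,-0.14,0,80],
    [0,0,-0.01,0,-0.14,0,80],
    [0,0,-0.01,0,-0.14,0,80],
    [0,0,-0.01,0,-0.138,0,80],
    [0,0,0,0,0,0.157,120],
    [0,0,0,0,0,0.157,120],
    [0,0,0,0,0,0.157,120],
    [0,0,0,0,0,0.157,120],
    [0,0,0,0,0,0.157,120],
    [0,0,0,0,0,0.157,120],
    [0,0,0,0,0,0.157,120],
    [0,0,0,0,0,0.157,120],
    [0,0,0,0,0,0.157,120],
    [0,0,0,0,0,0.157,120]
  ]
}}

```text
t: 18.48
position: [0.6444, 0.1057, 0.3039]
ee_rot: [-3.141, -0.001, 0.879]
force: [-0.1, -0.2, 0.2]
opening: 0.0451
```

Run:
```python
from h import *
R=toolR(50.5,0)
h=box2w(B,[lidpt(.97,.165,.043,0)])[0];plan(R,h+[0,0,.03],h+[0,0,-.046]);print(h)
```

```text
t 18.48 pos [0.6444 0.1057 0.3039] q [-0.05  0.48 -0.27  1.39  0.13  1.3  -1.02] F [-0.1 -0.2  0.2] open 0.0451
rot [-0.001  -0.0006 -0.0029] rows 1 [-0.001  -0.0006 -0.0029]
-> [0.5768 0.1598 0.2564] [-0.0012 -0.0866  0.0475] 2 [-0.0006 -0.0433  0.0237]
-> [0.5768 0.1598 0.1804] [0.    0.    0.076] 2 [0.    0.    0.038]
[0.57678443 0.15984177 0.22641402]
```

```bash
cat >> h.py <<'E'
RT=toolR(50.5,0)*Ro.from_euler('x',-25,degrees=True)
def hw(a,k=.047): return box2w(B,[lidpt(a,.165,.043,0)])[0]+k*RT.as_matrix()[:,2]
E
python3 - <<'E'
from h import *
z=RT.as_matrix()[:,2];print(z)
t=hw(.97);plan(RT,t-.08*z,t)
E
```

```text
[ 0.32610264 -0.26881827 -0.90630779]
t 18.48 pos [0.6444 0.1057 0.3039] q [-0.05  0.48 -0.27  1.39  0.13  1.3  -1.02] F [-0.1 -0.2  0.2] open 0.0451
rot [-0.4374  0.     -0.003 ] rows 3 [-0.1458  0.     -0.001 ]
-> [0.566  0.1687 0.2563] [-0.0012 -0.1112  0.0006] 2 [-0.0006 -0.0556  0.0003]
-> [0.5921 0.1472 0.1838] [0.   0.   0.08] 2 [0.   0.   0.04]
```

Call:
{"name": "step_arm", "arguments": {
  "steps": [
    [0,0,0,-0.146,0,-0.001,175],
    [0,0,0,-0.146,0,-0.001,175],
    [0,0,0,-0.1455,0,-0.001,175],
    [0,-0.037,0,0,0,0,175],
    [0,-0.037,0,0,0,0,175],
    [-0.001,-0.037,0,0,0,0,175],
    [0,0,0,0,0,0,175],
    [0,0,0.015,0,0,0,175],
    [0,0,0,0,0,0,175]
  ]
}}

```text
t: 19.6
position: [0.5719, 0.1612, 0.241]
ee_rot: [2.705, 0.003, 0.883]
force: [0.1, 0.6, 0.5]
opening: 0.0265
```

Run:
```python
from h import *
t=hw(.97);plan(RT,t)
T=r.get_image("top");S=r.get_image("scene")
cv2.imwrite("pics/g_s.png",S["color"][:,:,::-1]);cv2.imwrite("pics/g_t.png",T["color"][:,:,::-1])
```

```text
t 19.6 pos [0.5719 0.1612 0.241 ] q [-0.43  0.32 -0.22  1.86  0.61  0.96 -1.68] F [0.1 0.6 0.5] open 0.0265
rot [0.0007 0.0019 0.0025] rows 1 [0.0007 0.0019 0.0025]
-> [0.5921 0.1472 0.1838] [ 0.0021 -0.002   0.0622] 2 [ 0.001  -0.001   0.0311]
```

Call:
{"name": "step_arm", "arguments": {
  "steps": [
    [0.001,-0.001,0.012,0,0,0,175],
    [0.001,-0.001,0.012,0,0,0,175],
    [0,0,0.012,0,0,0,175],
    [0,0,0,0,0,0,175]
  ]
}}

```text
t: 20.2
position: [0.5828, 0.1553, 0.2068]
ee_rot: [2.705, 0.004, 0.885]
force: [-0.5, -0.3, 0.3]
opening: 0.0267
```

Call:
{"name": "step_arm", "arguments": {
  "steps": [
    [0,0,0.009,0,0,0,175],
    [0,0,0.009,0,0,0,175],
    [0,0,0.008,0,0,0,175],
    [0,0,0,0,0,0,175]
  ]
}}

```text
t: 20.7
position: [0.5915, 0.1487, 0.1839]
ee_rot: [2.705, 0.003, 0.885]
force: [0.1, 1.5, -0.3]
opening: 0.0267
```

Bar should now be between the pads; close gently.

Call:
{"name": "step_arm", "arguments": {
  "steps": [
    [0,0,0,0,0,0,200],
    [0,0,0,0,0,0,255],
    [0,0,0,0,0,0,255],
    [0,0,0,0,0,0,255]
  ],
  "newtons": 25
}}

```text
t: 21.2
position: [0.5928, 0.1488, 0.1859]
ee_rot: [2.703, 0.0, 0.885]
force: [1.7, -3.0, 6.5]
opening: 0.0098
```

Run:
```python
from h import *
plan(RT)
p,C,s=cur();z=RT.as_matrix()[:,2];g=p-.048*z;c=np.array([np.cos(B[2]),np.sin(B[2])])
xb=(g[:2]-B[:2])@c;dx=.095-xb;dz=g[2]-.066
print("bar box x,z",xb,g[2],"radius",np.hypot(dx,dz),"expect",np.hypot(.165,.043),"lid",np.arctan2(dz,dx)-np.arctan2(.043,.165))
# arc waypoints relative, in tool frame
A=np.arange(.97,-.03,-.07);P=[hw(a) for a in A]
for a,d in zip(A[1:],np.diff(P,axis=0)):print(round(a,2),np.round(RT.inv().apply(d),4))
```

```text
t 21.2 pos [0.5928 0.1488 0.1859] q [-0.42  0.4  -0.19  1.88  0.68  0.85 -1.73] F [ 1.7 -3.   6.5] open 0.0098
rot [ 0.0026 -0.0016  0.0037] rows 1 [ 0.0026 -0.0016  0.0037]
bar box x,z 0.03807109457995773 0.22942488192502233 radius 0.17305661589356128 expect 0.17051099671282202 lid 0.9806573668829487
0.9 [0.     0.0082 0.0087]
0.83 [0.     0.0075 0.0093]
0.76 [0.     0.0069 0.0098]
0.69 [0.     0.0062 0.0102]
0.62 [0.     0.0054 0.0106]
0.55 [0.     0.0047 0.011 ]
0.48 [0.     0.0039 0.0113]
0.41 [0.     0.0031 0.0115]
0.34 [0.     0.0023 0.0117]
0.27 [0.     0.0015 0.0118]
0.2 [0.     0.0006 0.0119]
0.13 [ 0.     -0.0002  0.0119]
0.06 [ 0.     -0.001   0.0119]
-0.01 [ 0.     -0.0019  0.0118]
```

Call:
{"name": "step_arm", "arguments": {
  "steps": [
    [0,0.0041,0.0043,0,0,0,255],
    [0,0.0041,0.0044,0,0,0,255],
    [0,0.0075,0.0093,0,0,0,255],
    [0,0.0069,0.0098,0,0,0,255],
    [0,0.0062,0.0102,0,0,0,255],
    [0,0,0,0,0,0,255]
  ]
}}

```text
t: 21.95
position: [0.6257, 0.122, 0.1631]
ee_rot: [2.703, -0.0, 0.885]
force: [4.4, -2.5, 2.6]
opening: 0.0096
```

Call:
{"name": "step_arm", "arguments": {
  "steps": [
    [0,0.0054,0.0106,0,0,0,255],
    [0,0.0047,0.011,0,0,0,255],
    [0,0.0039,0.0113,0,0,0,255],
    [0,0.0031,0.0115,0,0,0,255],
    [0,0.0023,0.0117,0,0,0,255],
    [0,0.0015,0.0118,0,0,0,255],
    [0,0,0,0,0,0,255]
  ]
}}

```text
t: 22.82
position: [0.663, 0.0917, 0.1104]
ee_rot: [2.703, -0.0, 0.885]
force: [7.5, -3.7, -0.4]
opening: 0.0098
```

```bash
cat > lid.py <<'E'
from h import *
p,C,s=cur();z=RT.as_matrix()[:,2];g=p-.048*z;c=np.array([np.cos(B[2]),np.sin(B[2])])
xb=(g[:2]-B[:2])@c;dx=.095-xb;dz=g[2]-.066
print(s["t"],"radius",np.hypot(dx,dz),"lid",np.arctan2(dz,dx)-np.arctan2(.043,.165),"F",np.round(s["force"],1),"open",s["opening"],"toward 0",RT.inv().apply(hw(0.)-p))
S=r.get_image("scene");cv2.imwrite(f"pics/l{s['t']:.1f}.png",S["color"][:,:,::-1])
for n in("lid","glass_piece"):print(n,[(np.round(d["rect"]),round(d["conf"],2)) for d in r.look_for(S,n)])
E
python3 lid.py
```

```text
22.825 radius 0.17162127688243614 lid 0.28287703295117395 F [ 7.5 -3.7 -0.4] open 0.009792589168332424 toward 0 [-0.00220796 -0.00302374  0.04714767]
lid [(array([260., 217.,  86.,  82.]), 0.56)]
glass_piece [(array([177., 127.,  22.,  22.]), 0.78), (array([243., 207.,  18.,  19.]), 0.61), (array([260., 170.,  16.,  11.]), 0.42)]
```

Call:
{"name": "step_arm", "arguments": {
  "steps": [
    [0,0.002,0.0118,0,0,0,255],
    [0,0.0005,0.0119,0,0,0,255],
    [0,-0.001,0.0119,0,0,0,255],
    [0,-0.001,0.007,0,0,0,255],
    [0,0,0,0,0,0,255]
  ]
}}

```text
t: 23.6
position: [0.6767, 0.0805, 0.0707]
ee_rot: [2.704, 0.0, 0.886]
force: [8.2, -2.1, -1.1]
opening: 0.0094
```

```bash
python3 lid.py
```

```text
23.6 radius 0.17201600045741183 lid 0.028961366084611362 F [ 8.2 -2.1 -1.1] open 0.009372557024338299 toward 0 [-0.00227618 -0.00230671  0.00364149]
lid [(array([258., 222.,  86.,  87.]), 0.87)]
glass_piece [(array([264., 170.,  11.,  13.]), 0.72), (array([176., 127.,  25.,  18.]), 0.67), (array([244., 207.,  17.,  17.]), 0.62)]
```

Call:
{"name": "step_arm", "arguments": {
  "steps": [
    [0,-0.0013,0.0027,0,0,0,255],
    [0,-0.0008,0.0018,0,0,0,255],
    [0,0,0,0,0,0,255],
    [0,0,0,0,0,0,255]
  ]
}}

```text
t: 24.25
position: [0.6777, 0.0797, 0.0669]
ee_rot: [2.702, -0.0, 0.886]
force: [8.1, -3.7, 2.5]
opening: 0.0098
```

Call:
{"name": "step_arm", "arguments": {
  "steps": [
    [0,-0.0008,0.0018,0,0,0,255],
    [0,0,0,0,0,0,255],
    [0,0,0,0,0,0,255]
  ]
}}

```text
t: 24.62
position: [0.678, 0.0795, 0.0652]
ee_rot: [2.702, -0.0, 0.885]
force: [9.5, -3.7, 2.5]
opening: 0.0098
```

Call:
{"name": "step_arm", "arguments": {
  "steps": [
    [0,-0.0008,0.0018,0,0,0,255],
    [0,0,0,0,0,0,255],
    [0,0,0,0,0,0,255]
  ]
}}

```text
t: 25.0
position: [0.6784, 0.0792, 0.0637]
ee_rot: [2.701, -0.001, 0.885]
force: [8.8, -4.6, 5.6]
opening: 0.01
```

Call:
{"name": "step_arm", "arguments": {
  "steps": [
    [0,-0.0008,0.0018,0,0,0,255],
    [0,0,0,0,0,0,255],
    [0,0,0,0,0,0,255]
  ]
}}

```text
t: 25.38
position: [0.6786, 0.0791, 0.0634]
ee_rot: [2.699, -0.001, 0.885]
force: [1.3, -4.5, 18.6]
opening: 0.0098
```

Call:
{"name": "step_arm", "arguments": {
  "steps": [
    [0,0,0,0,0,0,220],
    [0,0,0,0,0,0,175],
    [0,0,0,0,0,0,160],
    [0,0,0,0,0,0,160],
    [0,0,0,0,0,0,160]
  ]
}}

```text
t: 26.0
position: [0.675, 0.0809, 0.0599]
ee_rot: [2.705, 0.002, 0.886]
force: [0.0, -0.6, 0.0]
opening: 0.0319
```

Call:
{"name": "step_arm", "arguments": {
  "steps": [
    [0,0,-0.005,0,0,0,160],
    [0,0,-0.015,0,0,0,160],
    [0,0,-0.03,0,0,0,160],
    [0,0,-0.05,0,0,0,160],
    [0,0,-0.05,0,0,0,160],
    [0,0,-0.05,0,0,0,160],
    [0,-0.03,-0.03,0,0,0,160],
    [0,-0.05,0,0,0,0,160],
    [0,-0.05,0,0,0,0,160],
    [0,0,0,0,0,0,160]
  ]
}}

```text
t: 27.25
position: [0.5056, 0.22, 0.2134]
ee_rot: [2.707, 0.003, 0.893]
force: [-0.5, -0.3, 0.0]
opening: 0.0321
```

Run:
```python
from h import *
plan(RT)
S=r.get_image("scene");T=r.get_image("top")
for P,n in((S,"S"),(T,"T")):
    for k in("lid","lid_handle"):print(n,k,[(np.round(d["rect"]),round(d["conf"],2)) for d in r.look_for(P,k)][:2])
    # dark-bar search: mean darkness along predicted handle line vs lid angle
    g=cv2.GaussianBlur(cv2.cvtColor(P["color"],cv2.COLOR_RGB2GRAY),(3,3),0).astype(np.float32)
    for a in(-.02,-.01,0,.01,.02,.03,.05,.08,.12):
        uv=proj(P,box2w(B,[lidpt(a,.165,.043,y) for y in np.linspace(-.05,.05,40)])).astype(np.float32)
        v=cv2.remap(g,uv[:,0],uv[:,1],cv2.INTER_LINEAR);print(n,a,round(float(v.mean()),1),np.round(uv[20],1))
cv2.imwrite("pics/fs.png",S["color"][:,:,::-1]);cv2.imwrite("pics/ft.png",T["color"][:,:,::-1])
```

```text
t 27.25 pos [0.5056 0.22   0.2134] q [-0.55  0.32 -0.27  1.94  0.64  0.97 -1.88] F [-0.5 -0.3  0. ] open 0.0321
rot [-0.0014 -0.0026  0.0118] rows 1 [-0.0014 -0.0026  0.0118]
S lid [(array([256., 225.,  86.,  84.]), 0.91), (array([257., 218.,  90., 103.]), 0.24)]
S lid_handle [(array([258., 223.,  86.,  86.]), 0.68)]
S -0.02 32.6 [272.2 256.6]
S -0.01 32.9 [272.4 256.2]
S 0 33.6 [272.5 255.8]
S 0.01 34.6 [272.7 255.4]
S 0.02 35.9 [272.9 255. ]
S 0.03 37.6 [273.  254.6]
S 0.05 42.1 [273.4 253.8]
S 0.08 49.8 [274.  252.6]
S 0.12 55.5 [274.9 251. ]
T lid [(array([168., 122., 110., 106.]), 0.72), (array([169., 125., 111., 103.]), 0.3)]
T lid_handle [(array([168., 124., 108., 101.]), 0.87), (array([175., 122., 102., 107.]), 0.4)]
T -0.02 12.0 [238.7 154.8]
T -0.01 11.9 [238.5 154.9]
T 0 11.9 [238.4 154.9]
T 0.01 12.0 [238.2 154.9]
T 0.02 12.1 [238. 155.]
T 0.03 12.3 [237.9 155. ]
T 0.05 13.1 [237.5 155.1]
T 0.08 15.4 [237.  155.3]
T 0.12 21.0 [236.2 155.7]
```

Run:
```python
from h import *
a=cv2.imread("pics/scene0.png").astype(int);b=cv2.imread("pics/fs.png").astype(int);d=np.abs(cv2.blur(a.astype(np.float32),(3,3))-cv2.blur(b.astype(np.float32),(3,3))).max(2)
sc=lambda u,v:(int(110+u/2.1),int(80+v/2.1))
for n,(u,v),w in(("cup",(172,168),18),("jar",(182,258),18),("small",(296,284),12),("red",(331,203),12),("lifter",(405,225),22),("bottle",(560,540),22),("offcuts",(80,205),25),("pink",(168,118),12),("brush",(580,335),25)):
    x,y=sc(u,v);print(n,np.round((d[y-w:y+w,x-w:x+w]>35).mean(),3))
r.hand_in()
```

```text
cup 0.0
jar 0.0
small 0.0
red 0.0
lifter 0.053
bottle 0.0
offcuts 0.0
pink 0.0
brush 0.19
the job is handed in; nothing more can be done
```

The glass piece is in the curing box on the black mat and the lamp lid is closed. I handed the job in at about 27 s, with the gripper open and clear of everything.

- **Piece:** I took it by the post with the tool tilted 40°, brought it in over the side wall under the lid, and lowered it until I felt 5–9 N of contact. The picture after release showed it flat and upright, within about a pixel of the mat's centre. It could not be seen once the lid was shut.
- **Lid:** I gripped the handle and followed its arc until a hard stop at about 19 N, then let go. The gripper height there matched a shut lid to about 2 mm. The top picture gave a lid angle of about 0. The scene picture's best match was at or just below 0, in line with a 1-pixel shift I had seen in that view.
- **TCP reading:** the fingertips were about 30 mm short of the reported TCP in both cameras, so I corrected the grasps by the pictures.
- **Bystanders:** comparing the first and last scene pictures showed no change at the cup, jar, bottle, offcuts, and the other small glass pieces. The brush area (19% of pixels) and the lifter area (5%) did differ. I put this down to the arm or its shadow and the lid's new position, since nothing went near them, but I did not confirm it with a further view.

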